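Feed the specimen carriage into a hooded microscope

TASK

Get the specimen ready for viewing: slide the hood's side door right open, push the specimen carriage along the rail into the hood until it clicks into the viewing detent under the objective, without running it on past that detent, and then slide the door fully shut again. Leave the other things on the bench where they are.

Things in the scene. Friction and masses are not known exactly. Their poses are not given: they have to be found in the camera images.
- microscope: Cream upright microscope, 435 mm tall, fixed; foot 310 x 190 mm. Origin on the bench right below the objective; z up; x points from the eyepiece side to the column at the rear; y runs along the rail from its open loading end (-y) into the hood. Below, x y z are in this frame. Limb and head overhang the hood above z = 255 mm within |y| < 60 mm; black lamp house at the rear to x = 290 mm.
- hood_top (a point): Middle of the roof of the clear dust hood (aluminium edges) round the stage: x -82 to 82, y -117 to 117 mm, roof at z = 236 mm. Its end at y = -117 mm is the port that the door closes. The door's top track (18 mm wide, about y = -121 mm, top z = 247 mm) runs from x = -90 to 216 mm.
- rail_end (a point): Middle of the rail's top at its outer end (x 0, y -490, z 105 mm). The straight steel rail, 22 mm wide, lies along x = 0 from here to under the objective, on a bed 86 mm wide with its top at z = 85 mm; two small white marks on the bed's rear side show the detents. A black end stop 109 mm high stands here.
- carriage (a joint): Place of the carriage along the rail (m), growing into the hood (+y): 0 outer stop, 0.020 loading detent (outside), 0.220 viewing detent (specimen under the objective), 0.250 inner stop; starts at 0 to 0.035. Drag about 1 N. At a detent a sprung roller drops into a groove: it draws the carriage in from about 4 mm either side, and some 6 N push it out again.
- specimen (a point): Middle of the top of the round specimen (31 mm) in the grey vice (78 x 34 mm, specimen top z = 147 mm) on the carriage: a black plate 90 x 130 mm, top z = 118 mm, 0.4 to 0.8 kg with all it carries. It stands over the microscope's origin at the viewing detent. A door not open far enough stops the vice; the pull rod passes beneath the door.
- carriage_knob (a point): Middle of the top (z = 166 mm) of the carriage's upright black pull knob: a cylinder 18 mm across, 46 mm tall, at the end of a steel rod (11 mm thick, top z = 119 mm) that trails 170 mm behind the carriage's plate. It moves with the carriage, at x = 0; at the viewing detent it stands at y = -235 mm, 114 mm outside the door, so the hand stays outside the hood.
- door (a joint): Opening of the hood's side door (m), growing along +x (to the rear): 0 shut, 0.120 fully open; starts at 0 to 0.02. Aluminium-framed clear leaf 136 mm wide, 5 mm thick, z = 127 to 229 mm, at y = -121 mm. It slides with about 2 N of drag and stays where it is left; the carriage needs it about 0.11 open to pass.
- door_grip (a point): Middle of the top (z = 246 mm) of the door's upright black grip: a cylinder 16 mm across, 50 mm tall, on a bracket 47 mm outside the door (y = -168 mm). It moves with the door: at x = -45 mm when shut, x = 75 mm when fully open.
- oil_bottle: Bystander: small amber bottle, 28 mm in diameter, 62 mm tall, origin at the centre of its underside.
- objective: Bystander: steel microscope objective standing upright, 27 mm in diameter, 46 mm tall, origin at the centre of its underside.
- eyepiece: Bystander: black eyepiece standing upright, 33 mm in diameter, 52 mm tall, origin at the centre of its underside.
- slide_box: Bystander: shut wooden slide box, 97 x 162 x 35 mm, origin at the centre of its underside.
- stage_disc: Bystander: flat black disc, 110 mm in diameter, 8 mm thick, origin at the centre of its underside.
- screwdriver: Bystander: screwdriver lying on the bench, 170 mm long.
- parts_tray: Bystander: open aluminium tray, 110 x 150 x 28 mm, origin at the centre of its underside.
- blower: Bystander: black dust blower standing on its bulb, 54 mm in diameter, 95 mm tall, origin at the centre of its underside.

How it is judged:
By the outcome, as a careful person would: the job done as asked, in the order asked, and still so for the second after the job is handed in, with the robot touching nothing.
It also fails if it takes over 61 s, if anything falls off the work surface, if the arm or the gripper's body presses on something with over 40 N, if the wrist force passes 120 N, or if a joint passes its speed limit or range.

ROBOT

A 6-joint arm with a two-finger parallel gripper is mounted at the origin on the work surface. World frame = base frame: x ahead of the robot, y to its left, z up, the work surface at z = 0. Lengths are in mm, angles in rad, forces in N, time in s.
With the tool pointing down it reaches from about 275 to 750 mm from the base axis. Payload 10.2 kg.
Tool frame: the origin (TCP) lies midway between the tips of the shut fingers; the grasp point (between the pads) lies 19 mm behind it; z points along the fingers, x is the direction in which the jaws open and shut, and the axes are right-handed (so a half turn about z gives the same grasp; the last joint's range is limited). The gripper opens to 85 mm and grips with 20 to 120 N. Pads are 22 mm wide; open, the fingers measure 114 mm over their backs; the gripper's body (76 mm by 85 mm) begins 54 mm behind the grasp point. The pads swing forward as they close: fully open they stand 13 mm farther back than shut.
Start: joints at [0.901, 0.313, 1.498, -0, 1.331, -0.223], TCP at [226.856, 473.463, 231.294] pointing down, gripper open.
Joint ranges: [-2.94, 2.94], [-0.97, 2.17], [0.19, 2.56], [-1.23, 4.37], [0.02, 3.11], [-2.88, 2.88]. Speed limits (rad/s): [2.39, 2.39, 3.01, 3.14, 3.14, 3.14].

INTERFACE

Orientations are given as a unit quaternion [x, y, z, w].
In Python, from plant import sense, vision, workorder, recognise, trace, mark_of gives the robot as it stands.
- The arm moves only by the tool send_rows, never from a script. Its argument "increments" is a list that holds one entry, the list of rows, each a list of 7 numbers: the shift along the world's x, y, z scaled (see below), then the turn, a rotation vector about the world's x, y, z scaled (see below), then the closure, from -1 (fully open) to 1 (shut). In form: [[[dx, dy, dz, rx, ry, rz, jaw], ...]]. A call has 1 to 5 rows; each row shifts and turns the commanded pose from where the row before left it; what a row does not reach is not made up. The controller multiplies each number of a shift by 0.3 m and each number of a turn by 0.5 rad. A row lasts 1/10 s, in which the tool goes at most 50 mm and 8.59 degrees, less where a joint would pass 70% of its speed; a pose out of reach is approached as far as the arm can. A call with a number of a shift or a turn outside -1 to 1 is refused whole. A call with a gripper value outside its range is refused whole. The fingers move at their own pace and stop on an object; "newtons" is the grip in N (left out, the last holds). Time passes only in rows, so rows that do not move let the fingers close. It gives the time, the measured TCP pose, the force and the opening at its end, in the units of the state.
- sense(): the state, without advancing time (a new reading comes with each control period).
- vision.read_camera(name): name is "scene" or "top"; returns (picture, depth): 420x560x3 uint8, red, green, blue; 420x560 float32, mm along the optical axis (not along the pixel's ray), 0 where there is no reading.
- vision.calibration(name): a dict with "fx", "fy", "cx", "cy" (pixels), "R" (3x3) and "t" (3): a world point X has camera coordinates R X + t. Camera axes: x right, y down, z forward; pixel columns grow to the right and rows downward; lengths in mm; the calibration is good to about 2 mm. A picture is of the moment at which its call begins. calibration takes no time and is no camera call.
- workorder.finish_job(): hands the job in, once; it reports no verdict.
Trained networks look in the newest picture that a camera, given by its name, has taken for a name from the list of things; names that differ only in an ending like _2 or _b are one class to them, and where a whole thing is asked for, a point or a joint stands for the part that bears it (a point fixed in the world has none). Each returns a list of dicts, best first, with "conf" (0 to 1); they miss things now and then, are a little off and sometimes report something else, mostly with a low value. They report only what shows in the picture. A call takes as long as a camera call.
- recognise(camera, label): "box" ([left, top, width, height] in pixels, round what is visible of it).
- trace(camera, label): "region" (420x560 bool, what is visible of it) and "box" ([left, top, width, height] in pixels, round what is visible of it).
- mark_of(camera, label): "uv" ([column, row] in pixels: a listed point, or the origin of a listed thing).
The state is a dict: "time_s": time; "joint_positions": joint angles; "qvel": joint speeds; "tau": joint torques, N m; "tool_pos": TCP position; "tool_rot": TCP orientation; "contact_force": force on the tool from outside, world axes, zero at the start; "ft_torque": the same for the moment, N m; "grip_width": finger opening in mm.
Only numpy, scipy, OpenCV 4.12 (cv2) and the standard library are available. Lean on these libraries where they do the work, as an engineer would, in place of code of your own. Each camera call takes 0.05 s, during which the arm holds its last target.

## Working session

There is one attempt and no reset: what is moved stays moved. The work goes in short steps, Python scripts to look and compute and a tool call to move; the robot and the scene stay as the last step left them, time stands still between calls to the robot, and variables do not carry over. Pictures are saved under pics/ and viewed, and the job is handed in when it is done.

Besides the shell and the picture viewer there is one more tool, called after "Emit:" in YAML: its name, and indented under it one key for each argument. send_rows: Moves the arm, as the interface text tells. Its arguments: {"type":"object","properties":{"increments":{"type":"array","items":{"type":"array","items":{"type":"array","items":{"type":"number"}}}},"newtons":{"type":"number"}},"required":["increments"]}

```bash
ls; mkdir -p pics; python3 - <<'E'
from plant import sense, vision
import cv2, json
print(sense())
for n in ("scene","top"):
    p,d=vision.read_camera(n)
    cv2.imwrite(f"pics/{n}0.png",p[:,:,::-1])
    print(n,vision.calibration(n))
E
```

```text
pics
{'time_s': 0.0, 'joint_positions': array([ 9.00579043e-01,  3.13443273e-01,  1.49844759e+00, -1.79150285e-05,
        1.33100926e+00, -2.23420966e-01]), 'qvel': array([-0.0001835 , -0.00196351, -0.00113286, -0.00094827,  0.00041375,
        0.00085652]), 'tau': array([-9.93792710e-04, -4.12267792e+01, -2.59744477e+01, -1.90213964e-04,
        4.16349736e-03,  1.59654468e-05]), 'tool_pos': array([226.69781169, 473.2393897 , 230.7345678 ]), 'tool_rot': array([ 8.46189725e-01,  5.32881339e-01, -6.13728642e-04,  2.25341211e-04]), 'contact_force': array([ 0.38135544, -0.15675361,  0.50831685]), 'ft_torque': array([ 0.00018173,  0.00146211, -0.02802066]), 'grip_width': 85.44143405096506}
scene {'fx': 486.86051786052036, 'fy': 486.86051786052036, 'cx': 280.163069307058, 'cy': 204.559214422874, 'R': array([[ 0.24536766,  0.96940449,  0.0070465 ],
       [ 0.55678046, -0.13496993, -0.81962103],
       [-0.79359324,  0.20503185, -0.57286273]]), 't': array([ -69.6116013 , -207.870692  , 1934.39159013])}
top {'fx': 525.5608659549007, 'fy': 525.5608659549007, 'cx': 277.53179059218286, 'cy': 209.07611973388575, 'R': array([[ 3.06739010e-03, -9.99995128e-01,  5.78234436e-04],
       [-9.92085639e-01, -3.11571139e-03, -1.25524412e-01],
       [ 1.25525602e-01, -1.88625739e-04, -9.92090363e-01]]), 't': array([ -78.46371286,  573.45696579, 1425.32932253])}
```

View pics/scene0.png

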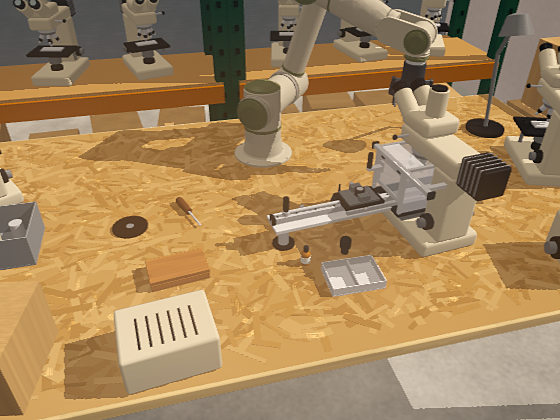

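View pics/top0.png

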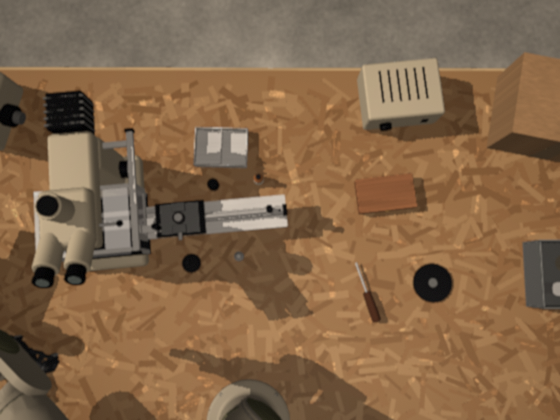

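The scene view shows the microscope at (430,170) with the rail running left to its end stop at (270,220). In the top view the hood is near (120,210), the knob near (275,208) and the lamp house at the top left. So the microscope's axes are roughly parallel to the world axes. Next I'll measure the points.

```bash
cat > h.py <<'E'
from plant import sense, vision, workorder, recognise, trace, mark_of
import numpy as np, cv2
def ray(cam,uv):
    c=vision.calibration(cam);R=np.array(c["R"]);t=np.array(c["t"])
    d=np.array([(uv[0]-c["cx"])/c["fx"],(uv[1]-c["cy"])/c["fy"],1.0])
    return -R.T@t, R.T@d
def atz(cam,uv,z):
    o,d=ray(cam,uv); return o+d*(z-o[2])/d[2]
def dep(cam,uv,D):
    o,d=ray(cam,uv); u,v=int(round(uv[0])),int(round(uv[1])); return o+d*D[v,u]
def tri(uv1,uv2):
    o1,d1=ray("scene",uv1);o2,d2=ray("top",uv2)
    A=np.stack([d1,-d2],1);s=np.linalg.lstsq(A,o2-o1,rcond=None)[0]
    a=o1+s[0]*d1;b=o2+s[1]*d2
    return (a+b)/2,np.linalg.norm(a-b)
def proj(cam,X):
    c=vision.calibration(cam);p=np.array(c["R"])@X+np.array(c["t"])
    return c["fx"]*p[0]/p[2]+c["cx"],c["fy"]*p[1]/p[2]+c["cy"]
E
python3 - <<'E'
from h import *
np.set_printoptions(precision=1,suppress=True)
Z=dict(hood_top=236,rail_end=105,specimen=147,carriage_knob=166,door_grip=246,microscope=0,oil_bottle=0,blower=0,eyepiece=0,objective=0)
for n in ("scene","top"):
    p,D=vision.read_camera(n)
    for l,z in Z.items():
        for m in mark_of(n,l)[:2]:
            print(n,l,round(m["conf"],2),np.array(m["uv"]),atz(n,m["uv"],z),dep(n,m["uv"],D))
print(sense()["time_s"])
E
```

```text
scene hood_top 0.66 [426.2 151.6] [529.7 387.2 236. ] [596.  343.8 276.9]
scene rail_end 0.67 [266.4 217.9] [ 569.2 -113.8  105. ] [428.4 -82.6  -1.8]
scene specimen 0.71 [359.8 187. ] [539.  180.6 147. ] [537.7 181.2 146.1]
scene specimen 0.43 [342.6 253.1] [812.6  25.2 147. ] [657.1  94.7   3.1]
scene carriage_knob 0.82 [287.9 199.1] [577.3 -53.  166. ] [576.2 -52.8 165.3]
scene door_grip 0.76 [367.8 152.6] [511.4 206.1 246. ] [ 91.5 410.6  -5.3]
scene microscope 0.7 [350.5 278.3] [759.6  80.5   0. ] [759.2  80.6  -0.4]
scene microscope 0.69 [410.6 215. ] [526.6 379.1   0. ] [603.  329.8  62.8]
scene oil_bottle 0.61 [304.9 258.9] [652.  -19.2   0. ] [684.  -29.8  29.6]
scene blower 0.6 [337.7 209.1] [438.8 158.1   0. ] [562.2 106.3  94.2]
scene eyepiece 0.69 [342.3 254.7] [660.3  92.9   0. ] [664.8  90.9   4.2]
top hood_top 0.59 [213.7 183.1] [611.1  77.5 236. ] [642.6  99.5  57.8]
top rail_end 0.93 [287.7 209.7] [ 563.4 -103.6  105. ] [ 577.3 -105.8   -6. ]
top specimen 0.58 [176.5 217.9] [536.1 182.2 147. ] [535.8 181.7 149.6]
top carriage_knob 0.86 [269.  207.3] [561.7 -55.  166. ] [562.2 -55.  162.3]
top door_grip 0.9 [152.9 226.1] [505.6 218.4 246. ] [505.5 218.2 246.8]
top microscope 0.58 [116.  226.8] [526.1 381.5   0. ] [504.6 309.1 235. ]
top oil_bottle 0.56 [257.9 179.6] [663.4 -20.1   0. ] [655.8 -21.6  41. ]
top blower 0.71 [194.1 265.2] [418.5 157.4   0. ] [417.6 150.2  45.8]
top blower 0.62 [153.8 229.2] [519.6 274.    0. ] [498.6 217.1 241.7]
top eyepiece 0.41 [215.1 182.9] [653.4 102.6   0. ] [644.3  96.4  51.2]
top objective 0.74 [267.1 204.2] [592.2 -46.9   0. ] [580.1 -48.6  88.8]
top objective 0.45 [240.3 253.9] [450.5  27.9   0. ] [449.   25.1  39.2]
1.2
```

```bash
python3 - <<'E'
from h import *
p,D=vision.read_camera("top"); np.save("topD.npy",D); np.save("topP.npy",p)
c=cv2.resize(p[110:290,20:300,::-1],None,fx=2.85,fy=2.85,interpolation=cv2.INTER_CUBIC); cv2.imwrite("pics/topz.png",c)
p,D=vision.read_camera("scene"); np.save("scD.npy",D); np.save("scP.npy",p)
c=cv2.resize(p[80:280,250:500,::-1],None,fx=3,fy=3,interpolation=cv2.INTER_CUBIC); cv2.imwrite("pics/scz.png",c)
E
```

```text
(no output)
```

View pics/topz.png

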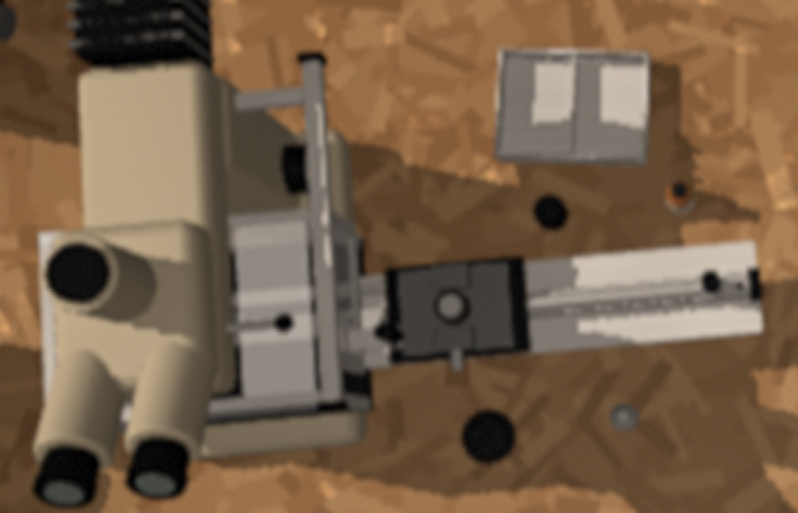

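View pics/scz.png

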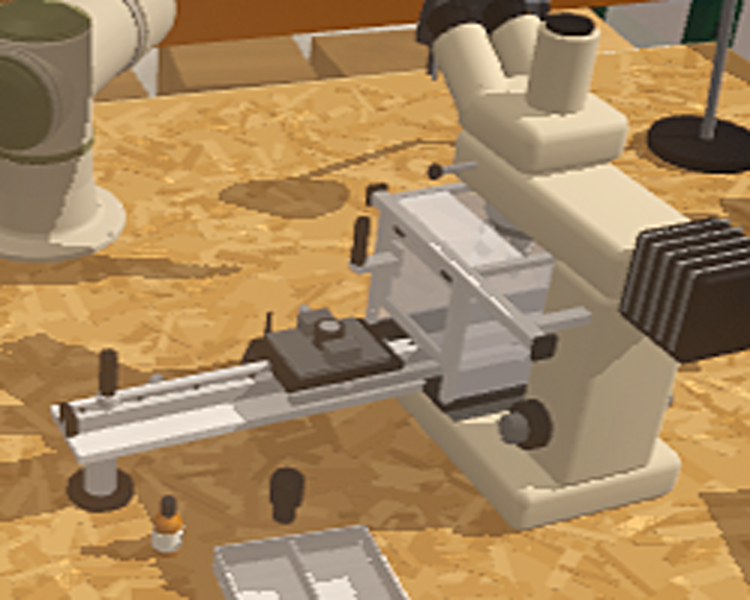

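```bash
python3 - <<'E'
from h import *
np.set_printoptions(precision=3,suppress=True)
def cloud(cam,D):
    c=vision.calibration(cam);R=np.array(c["R"]);t=np.array(c["t"])
    v,u=np.indices(D.shape)
    P=np.stack([(u-c["cx"])/c["fx"]*D,(v-c["cy"])/c["fy"]*D,D],-1)
    W=(P-t)@R; W[D==0]=np.nan; return W
T=cloud("top",np.load("topD.npy"));S=cloud("scene",np.load("scD.npy"))
def sel(W,x,y,z):
    m=(W[...,0]>x[0])&(W[...,0]<x[1])&(W[...,1]>y[0])&(W[...,1]<y[1])&(W[...,2]>z[0])&(W[...,2]<z[1]); return W[m]
# bed
B=sel(T,(490,640),(-120,100),(75,112)); 
r=cv2.minAreaRect(B[:,:2].astype(np.float32)); print("bed",len(B),r,np.median(B[:,2]))
for ya in range(-100,80,20):
    b=B[(B[:,1]>ya)&(B[:,1]<ya+20)]; print(ya+10,len(b),b[:,0].min() if len(b) else 0,b[:,0].max() if len(b) else 0)
for nm,W in(("T",T),("S",S)):
  K=sel(W,(540,600),(-85,-35),(135,175)); print(nm,"knob",len(K),K.mean(0) if len(K) else 0,K.min(0),K.max(0))
  G=sel(W,(480,540),(190,228),(195,255)); print(nm,"grip",len(G)); 
  if len(G): print(G.mean(0),G.min(0),G.max(0))
# track
K=sel(T,(420,760),(230,300),(238,258)); r=cv2.minAreaRect(K[:,:2].astype(np.float32)); print("track",len(K),r,K[:,2].mean())
P=sel(T,(470,620),(100,270),(110,124)); print("plate",len(P),cv2.minAreaRect(P[:,:2].astype(np.float32)))
E
```

```text
bed 2105 ((554.7301025390625, 0.81927490234375), (86.85222625732422, 204.0260009765625), 5.5111775398254395) 86.04816032827479
-90 233 519.3633122054496 606.5142748188354
-70 213 518.9534405743556 603.7634426442011
-50 196 516.2258693759992 603.2257369187489
-30 198 513.3262881394587 600.9306256062981
-10 215 511.56136891879163 597.7724719556722
10 205 510.75983969580074 597.4517678916126
30 212 508.0305910874476 595.50455610776
50 212 506.02808015656996 592.6405869408119
70 207 504.95456556230107 592.0361078857558
T knob 48 [558.498 -54.994 162.214] [551.485 -62.684 136.515] [568.556 -46.854 172.283]
T grip 73
[503.575 214.802 230.514] [495.392 208.04  195.467] [512.888 226.304 251.622]
S knob 75 [571.073 -56.881 153.353] [555.6   -64.987 135.177] [578.122 -46.809 167.193]
S grip 94
[516.643 214.214 221.789] [507.782 205.629 195.175] [525.066 226.965 247.138]
track 1015 ((590.752197265625, 286.2882995605469), (306.120849609375, 51.42499542236328), 5.409812927246094) 242.98483875404733
plate 751 ((537.221435546875, 182.52212524414062), (90.76359558105469, 165.93585205078125), 5.705286979675293)
```

```bash
python3 - <<'E'
from h import *
np.set_printoptions(precision=1,suppress=True)
# high points (microscope head) extent
D=np.load("topD.npy");c=vision.calibration("top");R=np.array(c["R"]);t=np.array(c["t"])
v,u=np.indices(D.shape);P=np.stack([(u-c["cx"])/c["fx"]*D,(v-c["cy"])/c["fy"]*D,D],-1);W=(P-t)@R
m=(D>0)&(W[...,2]>260)&(W[...,1]>150)&(W[...,0]>300)&(u<130)&(v<290)
q=W[m];print(q.min(0),q.max(0)); 
for x in range(300,560,30):
    k=q[(q[:,0]>x)&(q[:,0]<x+30)]; print(x,len(k),k.min(0) if len(k) else "")
E
```

```text
[363.1 277.2 260.1] [808.7 457.9 448.5]
300 0 
330 0 
360 476 [363.1 318.4 377.6]
390 762 [390.  315.7 355.5]
420 783 [420.4 316.4 269.3]
450 870 [450.1 318.8 268.8]
480 1039 [480.1 277.2 267.7]
510 951 [510.  277.3 266.7]
540 684 [540.  330.2 267.7]
```

Emit:
send_rows:
  increments:
    - [[0,-0.13,0.06,0,0,-0.28,-1],[0,-0.14,0.05,0,0,-0.28,-1],[0.05,-0.13,0.04,0,0,-0.28,-1],[0.08,-0.13,0.04,0,0,-0.28,-1],[0.1,-0.12,0.03,0,0,-0.28,-1]]

```text
time_s: 1.8
tool_pos: [295.9, 277.0, 298.4]
tool_rot: [0.978, 0.208, 0.001, -0.0]
contact_force: [1.3, -0.5, 0.1]
grip_width: 85.6
```

Emit:
send_rows:
  increments:
    - [[0.14,-0.06,0,0,0,-0.22,-1],[0.14,-0.06,0,0,0,-0.22,-1],[0.14,-0.05,0,0,0,-0.21,-1],[0.14,-0.03,0,0,0,0,-1],[0.14,-0.02,-0.02,0,0,0,-1]]

```text
time_s: 2.3
tool_pos: [507.8, 211.5, 291.9]
tool_rot: [0.999, 0.049, 0.001, -0.0]
contact_force: [0.1, 1.9, 0.7]
grip_width: 85.3
```

```bash
python3 - <<'E'
from h import *
np.set_printoptions(precision=3,suppress=True)
s=sense();print(s["time_s"],s["tool_pos"],s["tool_rot"],s["joint_positions"],s["contact_force"])
p,D=vision.read_camera("scene")
c=cv2.resize(p[40:240,250:500,::-1],None,fx=3,fy=3,interpolation=cv2.INTER_CUBIC); cv2.imwrite("pics/s1.png",c)
p,D=vision.read_camera("top")
c=cv2.resize(p[110:290,20:300,::-1],None,fx=2.85,fy=2.85,interpolation=cv2.INTER_CUBIC); cv2.imwrite("pics/t1.png",c)
E
```

```text
2.3 [507.845 211.477 291.918] [ 0.999  0.049  0.001 -0.   ] [ 0.182  0.334  1.312 -0.     1.494  0.084] [0.084 1.93  0.673]
```

View pics/s1.png

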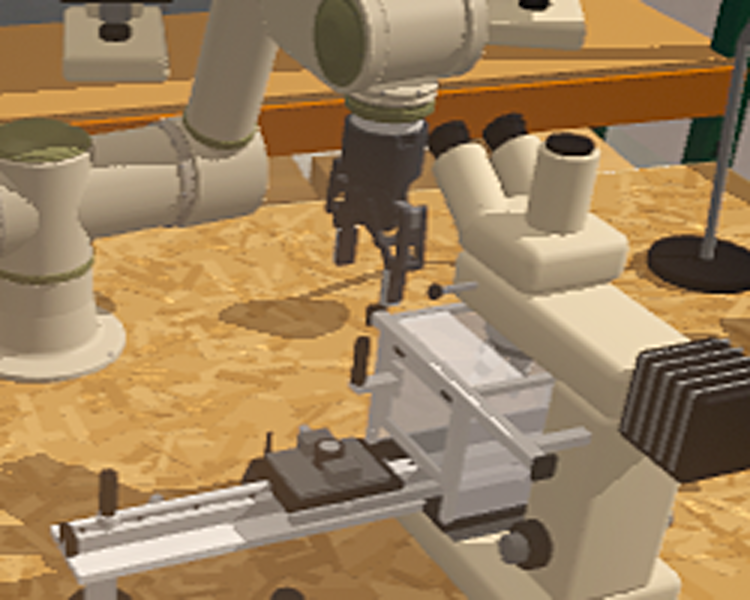

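View pics/t1.png

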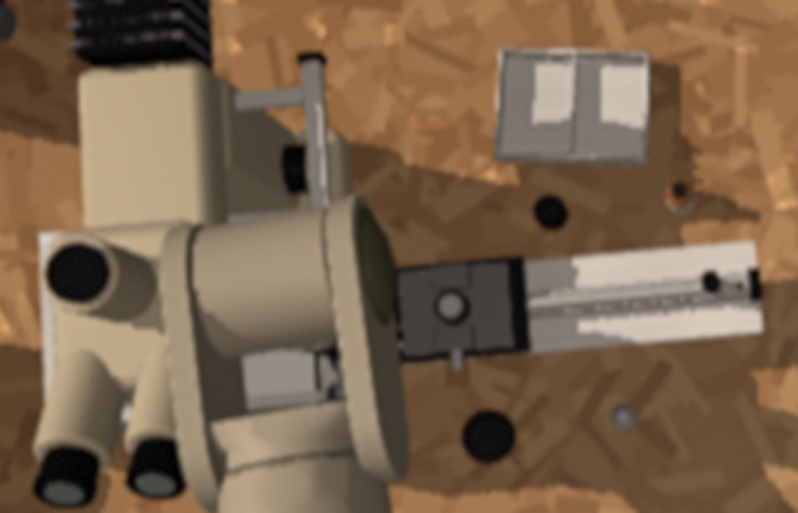

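```bash
python3 - <<'E'
from h import *
np.set_printoptions(precision=1,suppress=True)
def cl(cam,D):
    c=vision.calibration(cam);R=np.array(c["R"]);t=np.array(c["t"])
    v,u=np.indices(D.shape);P=np.stack([(u-c["cx"])/c["fx"]*D,(v-c["cy"])/c["fy"]*D,D],-1);return (P-t)@R
p,D1=vision.read_camera("top");D0=np.load("topD.npy");W=cl("top",D1)
m=(D1>0)&(np.abs(D1-D0)>15)&(W[...,2]>250)&(W[...,0]>150)
q=W[m]
for x in range(150,660,30):
    k=q[(q[:,0]>x)&(q[:,0]<x+30)]
    if len(k):
        e=k[k[:,1]>k[:,1].max()-8]; print(x,"ymin %.0f ymax %.0f z at ymax %.0f zmax %.0f"%(k[:,1].min(),k[:,1].max(),np.median(e[:,2]),k[:,2].max()))
W0=cl("top",D0);h=W0[(D0>0)&(W0[...,2]>300)&(W0[...,0]>340)&(W0[...,0]<700)&(W0[...,1]>250)]
for x in range(340,700,30):
    k=h[(h[:,0]>x)&(h[:,0]<x+30)]
    if len(k): 
        for z in range(300,460,40):
            kk=k[(k[:,2]>z)&(k[:,2]<z+40)]
            if len(kk): print("head",x,z,"ymin %.0f"%kk[:,1].min(),len(kk))
E
```

```text
150 ymin 66 ymax 245 z at ymax 611 zmax 660
180 ymin 78 ymax 208 z at ymax 625 zmax 660
210 ymin 103 ymax 214 z at ymax 617 zmax 655
240 ymin 109 ymax 220 z at ymax 608 zmax 646
270 ymin 115 ymax 224 z at ymax 603 zmax 639
300 ymin 120 ymax 226 z at ymax 598 zmax 631
330 ymin 126 ymax 230 z at ymax 593 zmax 623
360 ymin 130 ymax 350 z at ymax 410 zmax 615
390 ymin 130 ymax 325 z at ymax 407 zmax 605
420 ymin 136 ymax 423 z at ymax 382 zmax 598
450 ymin 141 ymax 406 z at ymax 363 zmax 597
480 ymin 140 ymax 426 z at ymax 359 zmax 595
510 ymin 142 ymax 376 z at ymax 441 zmax 593
540 ymin 149 ymax 371 z at ymax 386 zmax 586
570 ymin 362 ymax 423 z at ymax 311 zmax 356
600 ymin 369 ymax 431 z at ymax 313 zmax 313
630 ymin 412 ymax 412 z at ymax 311 zmax 311
head 340 340 ymin 343 4
head 340 380 ymin 334 68
head 370 340 ymin 324 19
head 370 380 ymin 318 595
head 400 340 ymin 316 92
head 400 380 ymin 317 730
head 430 300 ymin 330 9
head 430 340 ymin 318 429
head 430 380 ymin 322 346
head 460 300 ymin 321 39
head 460 340 ymin 320 731
head 490 300 ymin 283 53
head 490 340 ymin 325 568
head 490 380 ymin 359 105
head 490 420 ymin 359 235
head 520 300 ymin 329 44
head 520 340 ymin 328 290
head 520 380 ymin 358 98
head 520 420 ymin 359 389
head 550 300 ymin 331 43
head 550 340 ymin 330 433
head 550 380 ymin 371 7
head 550 420 ymin 371 29
head 580 300 ymin 340 511
head 580 340 ymin 372 1
head 610 300 ymin 342 581
head 640 300 ymin 345 591
head 670 300 ymin 349 575
```

Both pictures show the gripper above the door grip, which is at zoom (362,360) in the scene view. The forearm barrel is about 45 mm clear of the microscope head, so I'll descend.

Emit:
send_rows:
  increments:
    - [[0,0,-0.1,0,0,0,-1],[0,0.003,-0.1,0,0,0,-1],[0,0,-0.06,0,0,0,-1],[0,0,0,0,0,0,-1]]

```text
time_s: 2.85
tool_pos: [504.1, 213.6, 211.7]
tool_rot: [0.999, 0.05, -0.002, 0.0]
contact_force: [0.1, -0.0, 1.3]
grip_width: 85.1
```

Emit:
send_rows:
  increments:
    - [[0,0,0,0,0,0,0.3],[0,0,0,0,0,0,0.7],[0,0,0,0,0,0,1],[0,0,0,0,0,0,1],[0,0,0,0,0,0,1]]
  newtons: 25

```text
time_s: 3.35
tool_pos: [506.2, 213.4, 213.9]
tool_rot: [0.999, 0.049, 0.001, -0.0]
contact_force: [0.0, 1.1, 3.5]
grip_width: 15.3
```

Emit:
send_rows:
  increments:
    - [[0,0,0,0,0,0,1],[0,0,0,0,0,0,1]]

```text
time_s: 3.55
tool_pos: [506.2, 213.4, 213.9]
tool_rot: [0.999, 0.049, 0.001, -0.0]
contact_force: [1.2, 0.2, 4.8]
grip_width: 15.1
```

```bash
python3 - <<'E'
from h import *
p,D=vision.read_camera("scene")
c=cv2.resize(p[60:220,290:490,::-1],None,fx=3.7,fy=3.7,interpolation=cv2.INTER_CUBIC); cv2.imwrite("pics/s2.png",c)
E
```

```text
(no output)
```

View pics/s2.png

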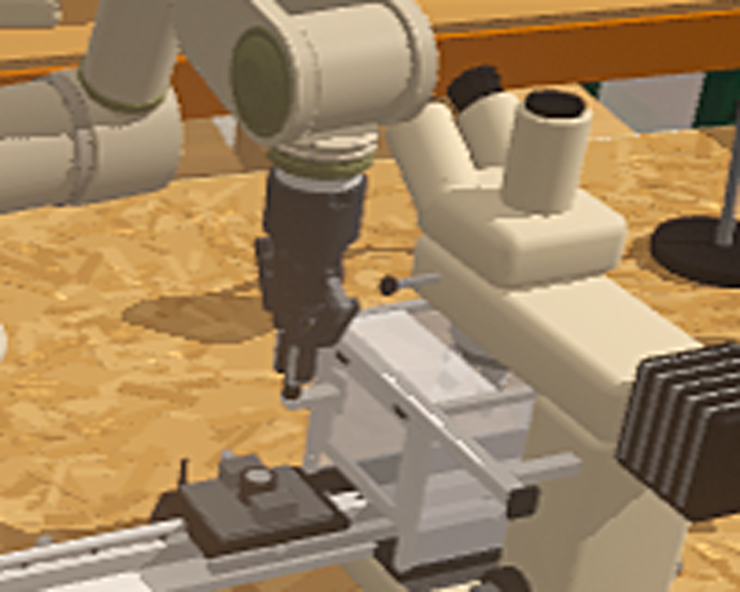

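The jaws hold the door grip at zoom (290,390), with a width of 15 mm. Now I'll slide the door open.

Emit:
send_rows:
  increments:
    - [[0.03,0.003,0,0,0,0,1],[0.06,0.006,0,0,0,0,1],[0.06,0.006,0,0,0,0,1],[0.06,0.006,0,0,0,0,1],[0.06,0.006,0,0,0,0,1]]

```text
time_s: 4.1
tool_pos: [587.6, 221.2, 213.9]
tool_rot: [0.999, 0.049, 0.0, 0.0]
contact_force: [-2.7, -2.6, 7.6]
grip_width: 15.2
```

Emit:
send_rows:
  increments:
    - [[0.03,0.003,0,0,0,0,1],[0.02,0.002,0,0,0,0,1]]

```text
time_s: 4.3
tool_pos: [602.8, 222.6, 213.9]
tool_rot: [0.999, 0.049, 0.0, 0.0]
contact_force: [-1.2, -2.4, 7.3]
grip_width: 15.3
```

Emit:
send_rows:
  increments:
    - [[0.01,0.001,0,0,0,0,1],[0.01,0.001,0,0,0,0,1]]

```text
time_s: 4.5
tool_pos: [608.3, 223.1, 213.9]
tool_rot: [0.999, 0.049, 0.0, 0.0]
contact_force: [-1.7, -3.3, 6.0]
grip_width: 15.3
```

Emit:
send_rows:
  increments:
    - [[0.01,0.001,0,0,0,0,1],[0.005,0.001,0,0,0,0,1]]

```text
time_s: 4.7
tool_pos: [612.8, 223.6, 213.9]
tool_rot: [0.999, 0.049, 0.0, 0.0]
contact_force: [-0.9, -3.1, 6.7]
grip_width: 15.2
```

Emit:
send_rows:
  increments:
    - [[0.007,0.001,0,0,0,0,1],[0.003,0,0,0,0,0,1]]

```text
time_s: 4.9
tool_pos: [613.1, 223.6, 213.9]
tool_rot: [0.999, 0.05, -0.004, 0.001]
contact_force: [-22.4, -7.3, 12.9]
grip_width: 15.2
```

The stop showed up as 22 N of force, so the door is fully open. I'll relieve the push, release and rise.

Emit:
send_rows:
  increments:
    - [[-0.008,-0.001,0,0,0,0,1],[0,0,0,0,0,0,0],[0,0,0,0,0,0,-1],[0,0,0,0,0,0,-1],[0,0,0,0,0,0,-1]]

```text
time_s: 5.4
tool_pos: [612.9, 224.2, 212.9]
tool_rot: [0.999, 0.049, -0.0, 0.0]
contact_force: [0.4, 0.2, -0.0]
grip_width: 72.7
```

Emit:
send_rows:
  increments:
    - [[0,0,0.06,0,0,0,-1],[0,0,0.12,0,0,0,-1],[0,-0.02,0.1,0,0,0,-1],[-0.03,-0.12,0,0,0,0.25,-1],[-0.03,-0.13,0,0,0,0.28,-1]]

```text
time_s: 5.9
tool_pos: [594.8, 142.9, 297.7]
tool_rot: [0.983, 0.184, 0.001, 0.0]
contact_force: [0.1, -0.7, -1.0]
grip_width: 85.3
```

Emit:
send_rows:
  increments:
    - [[-0.02,-0.13,0,0,0,0.28,-1],[-0.02,-0.13,0,0,0,0.28,-1],[-0.02,-0.13,0,0,0,0.28,-1],[-0.02,-0.13,0,0,0,0.28,-1],[-0.02,-0.12,0,0,0,0.28,-1]]

```text
time_s: 6.4
tool_pos: [564.5, -50.5, 297.3]
tool_rot: [0.86, 0.51, -0.0, -0.0]
contact_force: [0.6, 0.0, 0.0]
grip_width: 85.3
```

Emit:
send_rows:
  increments:
    - [[-0.01,-0.02,-0.02,0,0,0.28,-1],[0,0,-0.02,0,0,0.28,-1],[0,0,-0.02,0,0,0.28,-1],[0,0,-0.02,0,0,0.28,-1],[0,0,0,0,0,0.07,-1]]

```text
time_s: 6.9
tool_pos: [561.7, -54.8, 272.4]
tool_rot: [0.674, 0.739, -0.0, -0.001]
contact_force: [0.1, -0.0, -0.6]
grip_width: 85.5
```

```bash
python3 - <<'E'
from h import *
np.set_printoptions(precision=3,suppress=True)
s=sense();print(s["time_s"],s["tool_pos"],s["tool_rot"],s["joint_positions"],s["contact_force"])
p,D=vision.read_camera("scene")
c=cv2.resize(p[40:240,230:480,::-1],None,fx=3,fy=3,interpolation=cv2.INTER_CUBIC); cv2.imwrite("pics/s3.png",c)
p,D=vision.read_camera("top")
c=cv2.resize(p[110:290,20:300,::-1],None,fx=2.85,fy=2.85,interpolation=cv2.INTER_CUBIC); cv2.imwrite("pics/t3.png",c)
for m in mark_of("top","door_grip")[:2]: print(m["conf"],m["uv"],atz("top",m["uv"],246))
for m in mark_of("top","specimen")[:2]: print(m["conf"],m["uv"],atz("top",m["uv"],147))
E
```

```text
6.9 [561.729 -54.8   272.35 ] [ 0.674  0.739 -0.    -0.001] [-0.305  0.377  1.302  0.     1.464 -1.968] [ 0.104 -0.005 -0.612]
0.73 [152.3, 180.7] [614.69  223.418 246.   ]
```

View pics/s3.png

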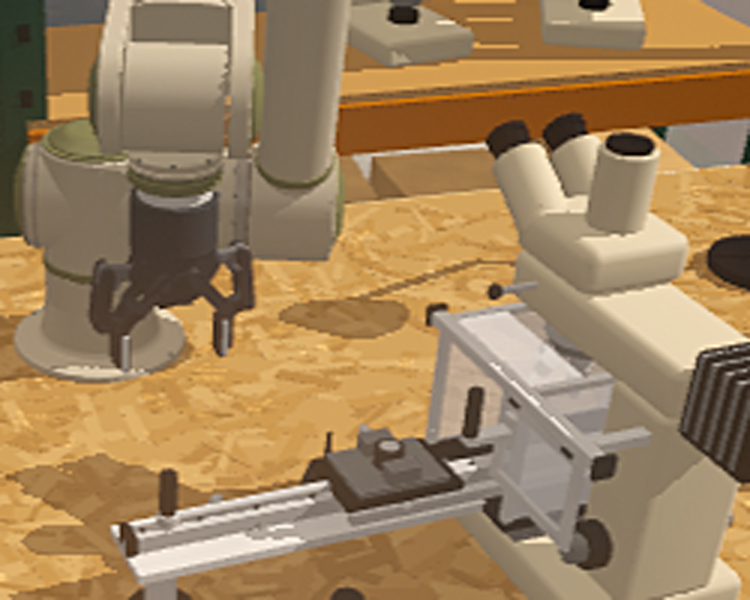

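View pics/t3.png

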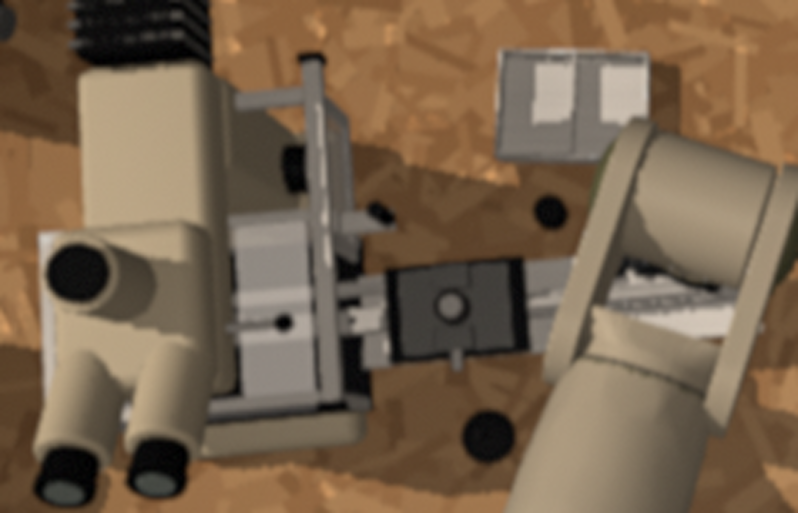

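The door is open, with its grip at zoom (380,213) in the top view. The gripper stands above the knob at (561.7,-55), so I'll descend and grasp it.

Emit:
send_rows:
  increments:
    - [[0,0,-0.13,0,0,0,-1],[0,0,-0.13,0,0,0,-1],[0,0,-0.12,0,0,0,-1],[0,0,-0.08,0,0,0,-1],[0,0,0,0,0,0,-1]]

```text
time_s: 7.6
tool_pos: [560.5, -54.4, 132.4]
tool_rot: [0.676, 0.737, -0.001, -0.003]
contact_force: [0.0, 0.2, 0.6]
grip_width: 85.6
```

Emit:
send_rows:
  increments:
    - [[0,0,0,0,0,0,0.3],[0,0,0,0,0,0,0.6],[0,0,0,0,0,0,1],[0,0,0,0,0,0,1],[0,0,0,0,0,0,1]]
  newtons: 25

```text
time_s: 8.1
tool_pos: [562.3, -55.0, 136.1]
tool_rot: [0.675, 0.738, 0.0, 0.001]
contact_force: [-0.1, 0.2, 3.4]
grip_width: 16.9
```

Emit:
send_rows:
  increments:
    - [[0,0,0,0,0,0,1],[0,0,0,0,0,0,1]]

```text
time_s: 8.3
tool_pos: [562.2, -55.0, 136.0]
tool_rot: [0.675, 0.738, 0.0, 0.001]
contact_force: [-1.4, -0.1, 7.1]
grip_width: 17.1
```

Emit:
send_rows:
  increments:
    - [[-0.001,0.01,0,0,0,0,1],[-0.001,0.01,0,0,0,0,1],[-0.001,0.01,0,0,0,0,1],[-0.002,0.02,0,0,0,0,1],[-0.004,0.04,0,0,0,0,1]]

```text
time_s: 8.8
tool_pos: [559.8, -28.9, 136.1]
tool_rot: [0.676, 0.737, -0.0, 0.001]
contact_force: [0.2, -2.1, 4.9]
grip_width: 17.1
```

Emit:
send_rows:
  increments:
    - [[-0.005,0.05,0,0,0,0,1],[-0.005,0.05,0,0,0,0,1],[-0.005,0.05,0,0,0,0,1],[-0.005,0.05,0,0,0,0,1],[-0.005,0.05,0,0,0,0,1]]

```text
time_s: 9.3
tool_pos: [552.5, 47.5, 136.1]
tool_rot: [0.675, 0.738, 0.001, 0.001]
contact_force: [2.4, -2.3, 4.7]
grip_width: 17.2
```

Emit:
send_rows:
  increments:
    - [[-0.004,0.04,0,0,0,0,1],[-0.004,0.04,0,0,0,0,1],[-0.004,0.04,0,0,0,0,1],[-0.004,0.04,0,0,0,0,1]]

```text
time_s: 9.7
tool_pos: [547.9, 95.6, 136.0]
tool_rot: [0.675, 0.738, 0.001, 0.001]
contact_force: [4.6, -2.7, 5.5]
grip_width: 17.0
```

```bash
python3 - <<'E'
from h import *
np.set_printoptions(precision=1,suppress=True)
print(sense()["tool_pos"],sense()["contact_force"])
p,D=vision.read_camera("scene")
c=cv2.resize(p[60:260,270:500,::-1],None,fx=3,fy=3,interpolation=cv2.INTER_CUBIC); cv2.imwrite("pics/s4.png",c)
for m in mark_of("scene","specimen")[:2]: print(m["conf"],m["uv"],atz("scene",m["uv"],147))
E
```

```text
[547.9  95.6 136. ] [ 4.6 -2.7  5.5]
0.84 [404.6, 179.9] [533.7 329.6 147. ]
0.27 [409.1, 215.5] [706.6 258.6 147. ]
```

View pics/s4.png

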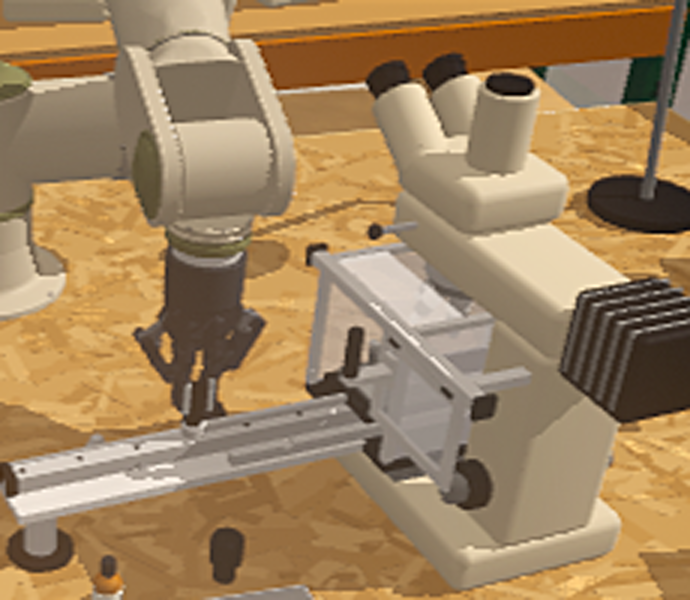

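Emit:
send_rows:
  increments:
    - [[-0.002,0.03,0,0,0,0,1],[-0.002,0.03,0,0,0,0,1],[-0.002,0.03,0,0,0,0,1],[-0.001,0.02,0,0,0,0,1],[0,0,0,0,0,0,1]]

```text
time_s: 10.3
tool_pos: [544.7, 129.1, 136.0]
tool_rot: [0.675, 0.738, 0.0, -0.0]
contact_force: [-1.9, 1.3, 9.0]
grip_width: 17.0
```

Emit:
send_rows:
  increments:
    - [[0,0.01,0,0,0,0,1]]

```text
time_s: 10.4
tool_pos: [544.5, 131.3, 136.0]
tool_rot: [0.675, 0.738, -0.0, -0.0]
contact_force: [-4.9, -2.3, 10.8]
grip_width: 16.8
```

Emit:
send_rows:
  increments:
    - [[-0.001,0.01,0,0,0,0,1]]

```text
time_s: 10.5
tool_pos: [544.3, 134.3, 136.0]
tool_rot: [0.675, 0.738, -0.0, -0.0]
contact_force: [-4.1, -1.7, 10.0]
grip_width: 17.4
```

Emit:
send_rows:
  increments:
    - [[-0.002,0.01,0,0,0,0,1],[-0.001,0.01,0,0,0,0,1]]

```text
time_s: 10.7
tool_pos: [543.7, 140.3, 136.0]
tool_rot: [0.675, 0.738, 0.0, 0.0]
contact_force: [-1.6, -1.4, 8.4]
grip_width: 17.1
```

Emit:
send_rows:
  increments:
    - [[-0.001,0.005,0,0,0,0,1]]

```text
time_s: 10.8
tool_pos: [543.5, 141.9, 136.0]
tool_rot: [0.675, 0.738, 0.0, 0.0]
contact_force: [-0.4, -1.1, 8.2]
grip_width: 17.3
```

Emit:
send_rows:
  increments:
    - [[-0.001,0.005,0,0,0,0,1]]

```text
time_s: 10.9
tool_pos: [543.3, 143.3, 136.0]
tool_rot: [0.675, 0.738, 0.0, 0.0]
contact_force: [0.0, -0.3, 7.0]
grip_width: 17.3
```

Emit:
send_rows:
  increments:
    - [[0,0.005,0,0,0,0,1]]

```text
time_s: 11.0
tool_pos: [543.2, 144.8, 136.0]
tool_rot: [0.675, 0.738, 0.0, 0.0]
contact_force: [-0.9, -0.2, 8.0]
grip_width: 17.3
```

Emit:
send_rows:
  increments:
    - [[-0.001,0.005,0,0,0,0,1]]

```text
time_s: 11.1
tool_pos: [543.1, 146.4, 136.0]
tool_rot: [0.675, 0.738, 0.001, 0.0]
contact_force: [1.0, -0.4, 7.1]
grip_width: 17.3
```

Emit:
send_rows:
  increments:
    - [[0,0.004,0,0,0,0,1]]

```text
time_s: 11.2
tool_pos: [542.9, 147.8, 136.0]
tool_rot: [0.675, 0.738, 0.001, 0.0]
contact_force: [0.6, 2.3, 8.0]
grip_width: 17.3
```

Emit:
send_rows:
  increments:
    - [[0,0.003,0,0,0,0,1]]

```text
time_s: 11.3
tool_pos: [542.8, 149.0, 136.0]
tool_rot: [0.675, 0.738, 0.001, -0.0]
contact_force: [-1.0, 2.5, 8.4]
grip_width: 17.1
```

Emit:
send_rows:
  increments:
    - [[0,0.003,0,0,0,0,1]]

```text
time_s: 11.4
tool_pos: [542.7, 150.1, 136.0]
tool_rot: [0.675, 0.738, 0.001, -0.0]
contact_force: [-1.9, 3.6, 9.1]
grip_width: 17.0
```

Emit:
send_rows:
  increments:
    - [[-0.001,0.003,0,0,0,0,1]]

```text
time_s: 11.5
tool_pos: [542.7, 150.6, 136.0]
tool_rot: [0.675, 0.738, 0.001, 0.0]
contact_force: [1.2, 0.2, 8.0]
grip_width: 17.2
```

Emit:
send_rows:
  increments:
    - [[0,0.001,0,0,0,0,1]]

```text
time_s: 11.6
tool_pos: [542.7, 150.8, 136.0]
tool_rot: [0.675, 0.738, 0.001, 0.0]
contact_force: [-0.0, -0.6, 7.9]
grip_width: 17.0
```

The pull of the detent was clear: +2 to +3.6 N, falling to zero at y≈150.7, which agrees with the expected ≈150. I'll release.

Emit:
send_rows:
  increments:
    - [[0,0,0,0,0,0,0.6],[0,0,0,0,0,0,0],[0,0,0,0,0,0,-1],[0,0,0,0,0,0,-1],[0,0,0,0,0,0,-1]]

```text
time_s: 12.1
tool_pos: [542.2, 150.4, 134.9]
tool_rot: [0.675, 0.738, -0.0, -0.0]
contact_force: [0.8, 0.4, 0.0]
grip_width: 74.2
```

Emit:
send_rows:
  increments:
    - [[0,0,0.06,0,0,0,-1],[0,0,0.13,0,0,0,-1],[0,0,0.14,0,0,0,-1],[0,0,0.14,0,0,0,-1],[0,0,0.06,0,0,0,-1]]

```text
time_s: 12.6
tool_pos: [543.0, 150.5, 298.4]
tool_rot: [0.675, 0.738, 0.002, 0.002]
contact_force: [0.4, -0.8, -1.1]
grip_width: 85.6
```

Emit:
send_rows:
  increments:
    - [[0,-0.13,0,0,0,-0.28,-1],[0,-0.13,0,0,0,-0.28,-1],[0,-0.1,0,0,0,-0.28,-1]]

```text
time_s: 12.9
tool_pos: [542.2, 40.7, 294.2]
tool_rot: [0.816, 0.578, -0.0, -0.0]
contact_force: [0.2, 1.5, -0.2]
grip_width: 85.5
```

```bash
python3 - <<'E'
from h import *
np.set_printoptions(precision=1,suppress=True)
p,D=vision.read_camera("scene")
c=cv2.resize(p[60:260,270:500,::-1],None,fx=3,fy=3,interpolation=cv2.INTER_CUBIC); cv2.imwrite("pics/s5.png",c)
for l,z in (("specimen",147),("carriage_knob",166),("door_grip",246)):
  for m in mark_of("scene",l)[:2]: print("scene",l,m["conf"],m["uv"],atz("scene",m["uv"],z))
p,D=vision.read_camera("top")
c=cv2.resize(p[110:290,20:300,::-1],None,fx=2.85,fy=2.85,interpolation=cv2.INTER_CUBIC); cv2.imwrite("pics/t5.png",c)
for l,z in (("specimen",147),("carriage_knob",166),("door_grip",246)):
  for m in mark_of("top",l)[:2]: print("top",l,m["conf"],m["uv"],atz("top",m["uv"],z))
E
```

```text
scene specimen 0.3 [334.7, 209.4] [630.7  68.7 147. ]
scene carriage_knob 0.76 [352.6, 183.7] [544.2 153.7 166. ]
scene door_grip 0.68 [389.2, 171.2] [624.  222.5 246. ]
scene door_grip 0.65 [269.5, 221.2] [ 769.6 -150.8  246. ]
top specimen 0.48 [95.3, 223.5] [521.  389.5 147. ]
top specimen 0.39 [383.0, 193.0] [ 602.3 -348.5  147. ]
top carriage_knob 0.64 [188.8, 217.9] [534.1 147.4 166. ]
top door_grip 0.88 [152.0, 186.0] [601.8 223.7 246. ]
```

View pics/s5.png

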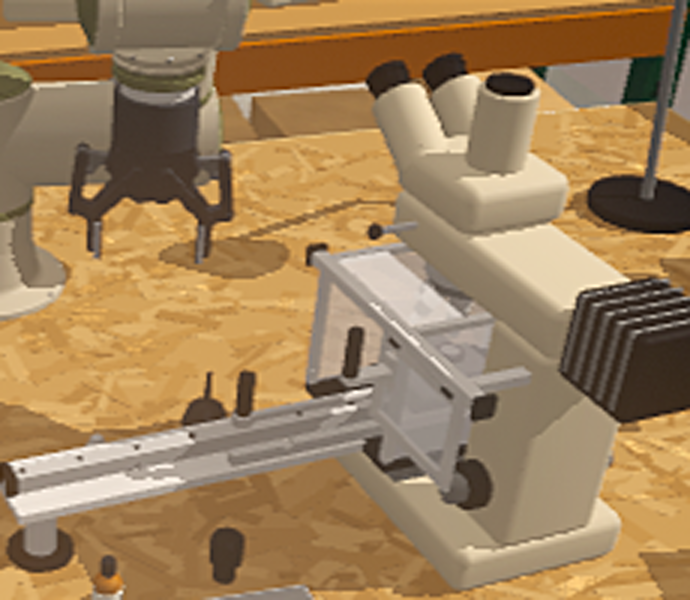

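View pics/t5.png

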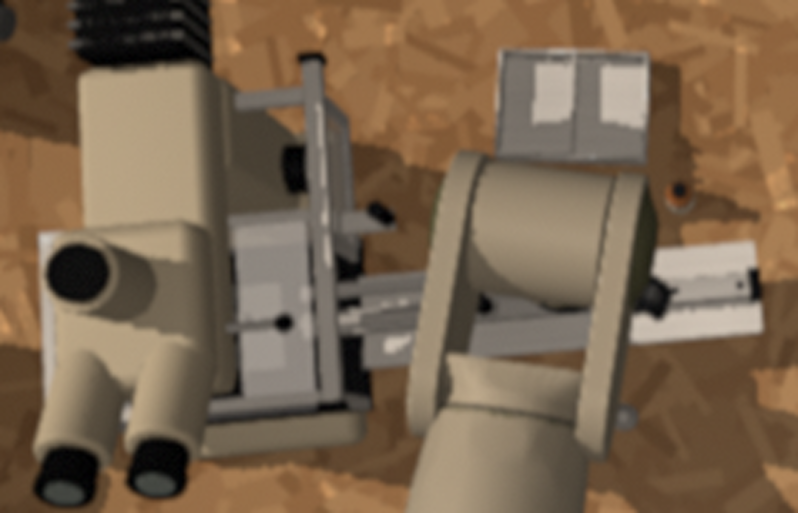

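The knob stands at zoom (245,393) in the scene view, y≈151 after allowing for that camera's offset. The specimen shows inside the hood and the door is still open. Now back to the door grip.

Emit:
send_rows:
  increments:
    - [[0.02,0.02,0.01,0,0,-0.28,-1],[0.04,0.07,0,0,0,-0.28,-1],[0.05,0.12,0,0,0,-0.28,-1],[0.05,0.13,0,0,0,-0.28,-1],[0.04,0.13,0,0,0,-0.28,-1]]

```text
time_s: 13.8
tool_pos: [602.7, 185.7, 297.2]
tool_rot: [0.964, 0.264, -0.0, -0.0]
contact_force: [-0.0, -0.5, -0.9]
grip_width: 85.4
```

Emit:
send_rows:
  increments:
    - [[0.02,0.09,0,0,0,-0.28,-1],[0.01,0.04,0,0,0,-0.28,-1],[0,0,0,0,0,-0.28,-1],[0,0,0,0,0,-0.03,-1]]

```text
time_s: 14.2
tool_pos: [611.2, 223.6, 296.9]
tool_rot: [0.999, 0.052, -0.0, 0.0]
contact_force: [-0.1, 0.4, -0.9]
grip_width: 85.4
```

Emit:
send_rows:
  increments:
    - [[0.003,0.001,-0.1,0,0,-0.01,-1],[0.003,0,-0.1,0,0,0,-1],[0,0,-0.075,0,0,0,-1],[0,0,0,0,0,0,-1]]

```text
time_s: 14.6
tool_pos: [611.9, 222.5, 211.6]
tool_rot: [0.999, 0.051, -0.003, 0.0]
contact_force: [0.0, 0.3, -0.7]
grip_width: 85.2
```

Emit:
send_rows:
  increments:
    - [[0,0,0,0,0,0,0.3],[0,0,0,0,0,0,0.7],[0,0,0,0,0,0,1],[0,0,0,0,0,0,1],[0,0,0,0,0,0,1]]
  newtons: 25

```text
time_s: 15.1
tool_pos: [612.9, 222.7, 215.4]
tool_rot: [0.999, 0.05, -0.0, 0.0]
contact_force: [-4.6, -1.2, 5.6]
grip_width: 15.1
```

Emit:
send_rows:
  increments:
    - [[0,0,0,0,0,0,1],[-0.01,-0.001,0,0,0,0,1],[-0.03,-0.003,0,0,0,0,1],[-0.05,-0.005,0,0,0,0,1],[-0.05,-0.005,0,0,0,0,1]]

```text
time_s: 15.6
tool_pos: [571.4, 218.7, 215.4]
tool_rot: [0.999, 0.049, 0.001, -0.0]
contact_force: [2.2, 1.5, 4.7]
grip_width: 15.0
```

Emit:
send_rows:
  increments:
    - [[-0.05,-0.005,0,0,0,0,1],[-0.05,-0.005,0,0,0,0,1],[-0.05,-0.005,0,0,0,0,1],[-0.04,-0.004,0,0,0,0,1],[-0.02,-0.002,0,0,0,0,1]]

```text
time_s: 16.1
tool_pos: [507.9, 212.6, 215.4]
tool_rot: [0.999, 0.05, 0.001, -0.001]
contact_force: [1.5, 3.4, 2.8]
grip_width: 15.4
```

Emit:
send_rows:
  increments:
    - [[-0.02,-0.002,0,0,0,0,1],[-0.01,-0.001,0,0,0,0,1]]

```text
time_s: 16.3
tool_pos: [499.3, 211.8, 215.3]
tool_rot: [0.999, 0.05, 0.001, -0.001]
contact_force: [0.9, 5.0, 5.5]
grip_width: 15.3
```

Emit:
send_rows:
  increments:
    - [[-0.01,-0.001,0,0,0,0,1],[-0.007,-0.001,0,0,0,0,1]]

```text
time_s: 16.5
tool_pos: [494.5, 211.3, 215.3]
tool_rot: [0.999, 0.05, 0.001, -0.001]
contact_force: [1.4, 5.9, 6.8]
grip_width: 15.3
```

Emit:
send_rows:
  increments:
    - [[-0.006,0,0,0,0,0,1],[0,0,0,0,0,0,1]]

```text
time_s: 16.7
tool_pos: [493.4, 211.2, 215.3]
tool_rot: [0.999, 0.049, 0.002, -0.001]
contact_force: [5.0, 5.9, 4.2]
grip_width: 15.3
```

Emit:
send_rows:
  increments:
    - [[-0.006,0,0,0,0,0,1],[0,0,0,0,0,0,1]]

```text
time_s: 16.9
tool_pos: [493.2, 211.2, 215.4]
tool_rot: [0.999, 0.049, 0.004, -0.001]
contact_force: [14.9, 7.1, -0.5]
grip_width: 15.0
```

Emit:
send_rows:
  increments:
    - [[0,0,0,0,0,0,0.5],[0,0,0,0,0,0,0],[0,0,0,0,0,0,-1],[0,0,0,0,0,0,-1],[0,0,0,0,0,0,-1]]

```text
time_s: 17.4
tool_pos: [490.5, 210.6, 214.7]
tool_rot: [0.999, 0.049, -0.0, 0.0]
contact_force: [0.3, -0.0, 0.9]
grip_width: 77.8
```

Emit:
send_rows:
  increments:
    - [[0,0,0.06,0,0,0,-1],[0,0,0.12,0,0,0,-1],[0,0,0.12,0,0,0,-1],[-0.08,-0.06,0.02,0,0,0,-1],[-0.12,-0.08,0,0,0,0,-1]]

```text
time_s: 17.9
tool_pos: [430.8, 168.4, 311.6]
tool_rot: [0.999, 0.05, 0.001, -0.0]
contact_force: [0.4, -1.3, 0.7]
grip_width: 85.5
```

Emit:
send_rows:
  increments:
    - [[-0.12,-0.08,0,0,0,0,-1],[-0.12,-0.1,0,0,0,0,-1],[-0.06,-0.12,0,0,0,0,-1],[0,-0.1,0,0,0,0,-1],[0,0,0,0,0,0,-1]]

```text
time_s: 18.4
tool_pos: [340.2, 46.5, 311.1]
tool_rot: [0.999, 0.047, 0.0, 0.0]
contact_force: [-0.4, -0.9, -0.3]
grip_width: 85.5
```

```bash
python3 - <<'E'
from h import *
np.set_printoptions(precision=1,suppress=True)
Z=(("specimen",147),("carriage_knob",166),("door_grip",246))
for n in ("scene","top"):
  p,D=vision.read_camera(n)
  a=p[60:260,270:500] if n=="scene" else p[110:290,20:300]
  cv2.imwrite(f"pics/{n}6.png",cv2.resize(a[:,:,::-1],None,fx=2.85,fy=2.85,interpolation=cv2.INTER_CUBIC))
  for l,z in Z:
    for m in mark_of(n,l)[:1]: print(n,l,m["conf"],m["uv"],atz(n,m["uv"],z))
s=sense();print(s["time_s"],s["tool_pos"],s["contact_force"])
E
```

```text
scene specimen 0.3 [354.2, 183.0] [514.  172.4 147. ]
scene carriage_knob 0.53 [353.4, 186.1] [557.1 151.2 166. ]
scene door_grip 0.85 [369.5, 149.0] [491.9 219.6 246. ]
top specimen 0.77 [96.2, 223.0] [522.3 387.3 147. ]
top carriage_knob 0.6 [187.8, 214.2] [543.5 150.2 166. ]
top door_grip 0.83 [154.5, 235.4] [483.5 213.9 246. ]
18.8 [340.6  49.2 310.7] [-0.2  0.5 -0.3]
```

View pics/scene6.png

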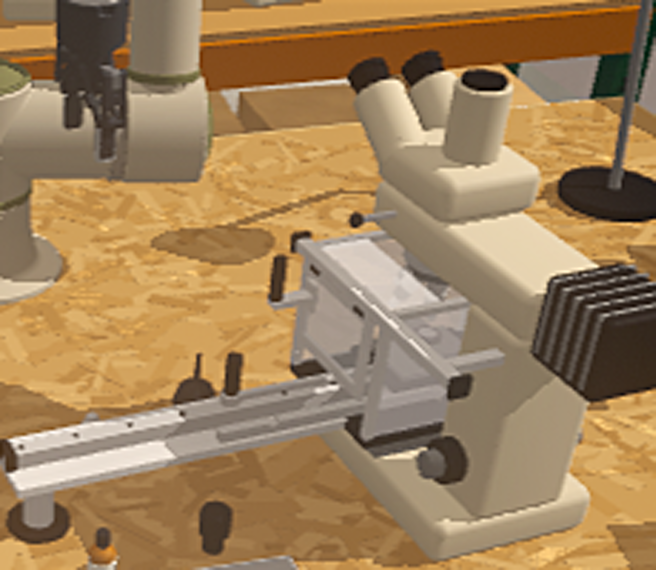

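View pics/top6.png

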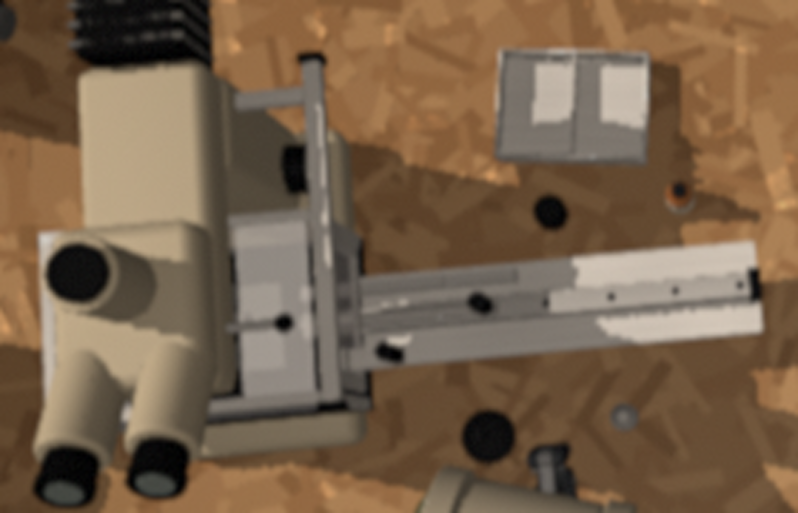

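```bash
python3 - <<'E'
from h import *
np.set_printoptions(precision=1,suppress=True)
for cam in ("top","scene"):
    p,D=vision.read_camera(cam);c=vision.calibration(cam);R=np.array(c["R"]);t=np.array(c["t"])
    v,u=np.indices(D.shape);P=np.stack([(u-c["cx"])/c["fx"]*D,(v-c["cy"])/c["fy"]*D,D],-1);W=(P-t)@R
    for nm,b in (("grip",(465,530,190,226,195,255)),("knob",(520,570,120,175,135,175))):
        m=(D>0)&(W[...,0]>b[0])&(W[...,0]<b[1])&(W[...,1]>b[2])&(W[...,1]<b[3])&(W[...,2]>b[4])&(W[...,2]<b[5]);q=W[m]
        print(cam,nm,len(q),q.mean(0),q.min(0),q.max(0))
E
```

```text
top grip 72 [487.6 212.6 230.9] [480.5 206.2 195.1] [498.  224.3 252.2]
top knob 53 [538.7 151.  161.1] [531.4 143.6 135.4] [547.  160.1 170.6]
scene grip 89 [500.1 212.1 222.7] [487.4 205.2 195.4] [508.9 221.7 248.8]
scene knob 68 [551.8 149.7 153.2] [534.1 141.3 135.2] [560.  158.3 169.1]
```

```bash
python3 -c "
from plant import workorder,sense
print(workorder.finish_job(), sense()['time_s'])"
```

```text
the job is handed in; nothing more can be done
the job is handed in; nothing more can be done
```

The specimen is in the viewing detent and the hood door is shut again. I handed the job in at about 19 s of the 61 s; no verdict came back.

- **Door opened:** I gripped the door and slid it along +x until it met its stop, which showed as about 22 N.
- **Carriage:** I drew it in by the knob. The force turned to a forward pull of 2 to 3.6 N and fell to zero at knob y ≈ 150.7 mm, so I released it there. Afterwards both cameras put the knob at y ≈ 150–151 mm; about 150 mm was expected.
- **Door shut:** I slid it back about 120 mm until the stop pushed back at 15 N, then released it and moved the arm clear.

**Last checks:** The final pictures show the door shut, the knob where it was left, and the tray, bottle, eyepiece, blower and objective in place. The slide box, stage disc and screwdriver were outside the final crops, but the arm never went near them.

**Disagreements:**
- The network's top-view mark put the shut door grip at x ≈ 483 mm, while the arm read 493 mm.
- By depth images the grip moved about 16 mm from its starting place, against 13 mm by the arm; both mean it ended towards the shut side.
- The two cameras differ by about 13 mm in x on both the grip and the knob.

I relied on the two stop contacts and the full 120 mm travel between them for the door.

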